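# Scrape the brick chips off the cabinet shelf

### The job

Drilling the cabinet's wall anchors has left six brick chips on the white PVC shelf: take the green-handled scraper block and sweep them all along the shelf and off its open end into the steel tray. Move the chips with the block only, never with the gripper. Then put the block back on the black mat, standing on its sole, and leave the jar, the tin and everything else where they are.

Things in the scene. Friction and masses are not known exactly. Their poses are not given: they have to be found in the camera images.
- shelf: White PVC shelf, fixed on two battens. Origin on the bench under its centre; x across, y along it towards the tray, z up. Flat top face 60 mm above the bench, 420 mm long in y, 194 mm wide between lips (6 mm thick, 10 mm above the face) along both long sides; both ends open. Jar and tin stand at y -205 to -130 mm; chip centres start within x +-75, y -35 to +125 mm
- shelf_edge (a point): Middle of the top edge of the shelf's open end over the tray (60 mm above the bench, y = +210 mm on the shelf); axes as the shelf's. Chips pushed past it fall into the tray
- tray: Open grey steel tray, fixed, 250 (x) x 140 (y) x 40 mm high, walls and floor 3 mm, standing on the bench with its near wall about 15 mm under the overhanging shelf end and its rim 4 mm below the shelf's underside. Origin: centre of its underside; axes as the shelf's
- mat: Black rubber mat, fixed, flat on the bench, 190 (x) x 150 (y) x 4 mm thick, beside the shelf's other (-y) end; origin at the centre of its underside. The scraper block starts on it and goes back on it
- scraper_mid (a point): Hand scraper block, about 200 g, loose on the mat: grey sole 120 (x) x 50 (y) x 16 mm with black rubber edges; on it, centred, a green bar grip 96 (x) x 26 (y) mm that rises to the full height of 70 mm, to be pinched across its 26 mm. This point is the block's centre, 35 mm above the sole's underside; x along the block, z up. Starts with its x within 0.6 rad of the world's x
- chip1: Loose terracotta-red chip of broken brick, an irregular flat shard about 36 x 28 x 9 mm, 14 g, starting flat on the shelf at any yaw. Origin: centre of its (starting) underside
- chip2: Loose terracotta-red chip of broken brick, an irregular flat shard about 36 x 28 x 9 mm, 14 g, starting flat on the shelf at any yaw. Origin: centre of its (starting) underside
- chip3: Loose terracotta-red chip of broken brick, an irregular flat shard about 36 x 28 x 9 mm, 14 g, starting flat on the shelf at any yaw. Origin: centre of its (starting) underside
- chip4: Loose terracotta-red chip of broken brick, an irregular flat shard about 36 x 28 x 9 mm, 14 g, starting flat on the shelf at any yaw. Origin: centre of its (starting) underside
- chip5: Loose terracotta-red chip of broken brick, an irregular flat shard about 36 x 28 x 9 mm, 14 g, starting flat on the shelf at any yaw. Origin: centre of its (starting) underside
- chip6: Loose terracotta-red chip of broken brick, an irregular flat shard about 36 x 28 x 9 mm, 14 g, starting flat on the shelf at any yaw. Origin: centre of its (starting) underside
- jar: Bystander: closed glass jar of fuses with a steel lid, 62 mm across, 82 mm high, loose, standing on the shelf at its -y end. Origin: centre of its underside
- tin: Bystander: flat round tin with a blue lid, 62 mm across, 28 mm high, loose, on the shelf at its -y end, beside the jar. Origin: centre of its underside
- bulb_box: Bystander: silver bulb box, 56 x 56 x 86 mm high, loose, on the bench beyond the shelf. Origin: centre of its underside
- gauge: Bystander: chrome pen-shaped tyre gauge, 160 mm long, 18 mm high, loose, lying on the bench beyond the shelf. Origin: on the bench under its middle
- fuse_puller: Bystander: small black plastic fuse puller, 70 x 22 x 11 mm, loose, lying on the bench beyond the shelf. Origin: on the bench under its middle
- multitool: Bystander: folded steel multi-tool, 100 x 32 x 16 mm, loose, lying on the bench beyond the mat. Origin: on the bench under its middle
Not all that is in view belongs to the job. Leave any blue, orange or pink look-alike of the part that bears scraper_mid alone.

How it is judged (in metres and radians):
On the way, in this order (a step that is already met when the one before it is completed fails the run):
1. the scraper block is set down on the shelf, sole down (sole within 7 mm of the shelf's top face) (x of scraper_mid in the frame of shelf between -0.1 and 0.1 m and y of scraper_mid in the frame of shelf between -0.22 and 0.22 m and z of scraper_mid in the frame of shelf below 0.102 m and angle between scraper_mid's own z axis and vertical below 0.3 rad), for 0.1 s.
2. all six chips are in the tray (x of chip1 in the frame of tray between -0.123 and 0.123 m and y of chip1 in the frame of tray between -0.068 and 0.068 m and z of each of chip1, chip2, chip3, chip4, chip5, chip6 in the frame of tray below 0.045 m and x of chip2 in the frame of tray between -0.123 and 0.123 m and y of chip2 in the frame of tray between -0.068 and 0.068 m and x of chip3 in the frame of tray between -0.123 and 0.123 m and y of chip3 in the frame of tray between -0.068 and 0.068 m and x of chip4 in the frame of tray between -0.123 and 0.123 m and y of chip4 in the frame of tray between -0.068 and 0.068 m and x of chip5 in the frame of tray between -0.123 and 0.123 m and y of chip5 in the frame of tray between -0.068 and 0.068 m and x of chip6 in the frame of tray between -0.123 and 0.123 m and y of chip6 in the frame of tray between -0.068 and 0.068 m), for 0.2 s.
At the end, for the whole second after the job is handed in: All six chips lie inside the steel tray (below its rim, give or take 5 mm); the scraper block stands on its sole on the mat, its centre over the mat (10 mm or more inside its edges), tilted less than 0.2 rad; each bystander is within 30 mm of where it started and still upright or lying as it was (all of step 2 and x of scraper_mid in the frame of mat between -0.085 and 0.085 m and y of scraper_mid in the frame of mat between -0.065 and 0.065 m and height (world z) of scraper_mid between 0.033 and 0.047 m and angle between each of scraper_mid, jar, tin, bulb_box, gauge, fuse_puller, multitool's own z axis and vertical below 0.2 rad and distance of each of jar, tin, bulb_box, gauge, fuse_puller, multitool from where it was at the start of the episode below 0.03 m); the robot touches nothing.
It fails at once if the gripper or the arm touches a chip (contact force between any of the fingers, the arm and chip1 above 0.3 N or contact force between any of the fingers, the arm and chip2 above 0.3 N or contact force between any of the fingers, the arm and chip3 above 0.3 N or contact force between any of the fingers, the arm and chip4 above 0.3 N or contact force between any of the fingers, the arm and chip5 above 0.3 N or contact force between any of the fingers, the arm and chip6 above 0.3 N).
It fails at once if the jar or another bystander is knocked over or pushed away (distance of any of jar, tin, bulb_box, gauge, fuse_puller, multitool from where it was at the start of the episode above 0.03 m or angle between any of jar, tin, bulb_box, gauge, fuse_puller, multitool's own z axis and vertical above 0.4 rad).
It also fails if it takes over 61 s, if anything falls off the work surface, if the arm or the gripper's body presses on something with over 40 N, if the wrist force passes 120 N, or if a joint passes its speed limit or range.

### The arm

A 7-joint arm with a two-finger parallel gripper is mounted at the origin on the work surface. World frame = base frame: x ahead of the robot, y to its left, z up, the work surface at z = 0. Lengths are in mm, angles in rad, forces in N, time in s.
With the tool pointing down it reaches from about 425 to 950 mm from the base axis. Payload 16.7 kg.
Tool frame: the origin (TCP) lies midway between the tips of the shut fingers; the grasp point (between the pads) lies 19 mm behind it (grasp_offset is the distance from the TCP to the grasp point, in mm); z points along the fingers, y is the direction in which the jaws open and shut (so a half turn about z gives the same grasp; the last joint's range is limited). The gripper opens to 94 mm and grips with 3 to 60 N. Pads are 16 mm wide; open, the fingers measure 119 mm over their backs; the gripper's body (75 mm by 177 mm) begins 78 mm behind the grasp point.
Start: joints at [1.006, 0.426, 0.074, 1.606, -0.034, 1.111, -0.067], TCP at [271.995, -617.732, 205.467] pointing down, gripper open.
Joint ranges: [-2.85, 2.85], [-0.5, 2.14], [-1.23, 1.37], [0.21, 2.46], [-1.02, 4.16], [0.16, 2.05], [-2.73, 2.73]. Speed limits (rad/s): [1.89, 1.89, 2.39, 2.39, 3.01, 3.01, 3.01].

### API

Orientations are given as a rotation vector (axis times angle).
In Python, from plant import sense, capture, get_calibration, hand_in, grasp_offset gives the robot as it stands.
- The arm moves only by the shell command python3 -m inch 'ROWS' [OPENING] [FORCE]. ROWS is JSON, a list of rows, each a list of 4 numbers: the shift along the tool's x, y, z in m, then the turn about the tool's z in rad. In form: [[dx, dy, dz, twist], ...]. A call has exactly 8 rows; each row shifts and turns the pose as measured when the row begins, along the tool's axes as they then stand; what a row does not reach is not made up. A row lasts 1/12 s, in which the tool goes at most 41.7 mm and 7.16 degrees, less where a joint would pass 70% of its speed; a pose out of reach is approached as far as the arm can. A call with a gripper value outside its range is refused whole. OPENING is the closure, from -1 (fully open) to 1 (shut), set as the call begins (- or left out, the last holds). The fingers move at their own pace and stop on an object; FORCE is the grip in N (left out, the last holds). Time passes only in rows, so rows that do not move let the fingers close, or fill a call up. It gives the time, the measured TCP pose, the force and the opening at its end, in the units of the state.
- sense(): the state, without advancing time (a new reading comes with each control period).
- capture(name): name is "side" or "top"; returns the picture (480x640x3 uint8, blue, green, red); there is no depth.
- get_calibration(name): a dict with "fx", "fy", "cx", "cy" (pixels), "pose" (4x4, takes a point from camera to world coordinates). Camera axes: x right, y up, looking along -z (the intrinsics and any distortion apply to the point x, -y, -z); pixel columns grow to the right and rows downward; lengths in mm; the calibration is good to about 2 mm. A picture is of the moment at which its call begins. get_calibration takes no time and is no camera call.
- hand_in(): hands the job in, once; it reports no verdict.
The state is a dict: "clock": time; "joint_pos": joint angles; "joint_vel": joint speeds; "joint_torque": joint torques, N m; "tcp_pos": TCP position; "orientation": TCP orientation; "force": force on the tool from outside, world axes, zero at the start; "ft_torque": the same for the moment, N m; "finger_gap": opening from 0.0 (shut) to 1.0 (fully open).
Only numpy, scipy, OpenCV 4.12 (cv2) and the standard library are available. Lean on these libraries where they do the work, as an engineer would, in place of code of your own. Each camera call takes 0.05 s, during which the arm holds its last target.

## Working session

There is one attempt and no reset: what is moved stays moved. The work goes in short steps, Python scripts to look and compute and a shell command to move; the robot and the scene stay as the last step left them, time stands still between calls to the robot, and variables do not carry over. Pictures are saved under pics/ and viewed, and the job is handed in when it is done.

```bash
ls; mkdir -p pics
python3 - <<'E'
from plant import *
import cv2
print(sense(), grasp_offset)
for n in("side","top"):
    cv2.imwrite(f"pics/{n}0.png",capture(n)); print(n,get_calibration(n))
E
```

```text
pics
{'clock': 0.0, 'joint_pos': array([ 1.0064877 ,  0.42672221,  0.07386835,  1.60659639, -0.03412889,
        1.11082462, -0.06707236]), 'joint_vel': array([ 8.93107877e-05,  7.80534501e-04,  1.96752891e-03,  5.64193332e-04,
        2.92606216e-03, -1.02479532e-03, -8.88056853e-04]), 'joint_torque': array([-1.02052585e-03, -9.35839605e+01,  3.66691813e+00, -4.54187608e+01,
       -4.87346062e-02,  2.03020696e-02,  8.03131343e-06]), 'tcp_pos': array([ 271.82602478, -617.36333986,  204.78735753]), 'orientation': array([-3.07305625e+00, -6.46612200e-01,  5.33057676e-04]), 'force': array([ 0.58564843,  0.42279345, -0.59812173]), 'ft_torque': array([-0.02539249,  0.00857062, -0.02268753]), 'finger_gap': 0.9998528828247285} 18.8
side {'fx': 577.0186078889192, 'fy': 577.0186078889192, 'cx': 314.99895818271585, 'cy': 243.699366702508, 'pose': array([[-8.42952695e-01,  4.09672478e-01, -3.48710790e-01,
         1.27441719e+01],
       [-5.37980042e-01, -6.45347333e-01,  5.42313834e-01,
         7.04740419e+02],
       [-2.86852611e-03,  6.44744353e-01,  7.64392891e-01,
         1.23495660e+03],
       [ 0.00000000e+00,  0.00000000e+00,  0.00000000e+00,
         1.00000000e+00]])}
top {'fx': 583.2527571447071, 'fy': 583.2527571447071, 'cx': 328.1986033178627, 'cy': 236.798648771126, 'pose': array([[ 1.92586211e-02,  9.93076910e-01, -1.15876466e-01,
         3.48835646e+02],
       [-9.99790169e-01,  1.99375146e-02,  4.70246847e-03,
        -1.29766052e+02],
       [ 6.98020160e-03,  1.15761589e-01,  9.93252501e-01,
         1.66337004e+03],
       [ 0.00000000e+00,  0.00000000e+00,  0.00000000e+00,
         1.00000000e+00]])}
```

View pics/side0.png

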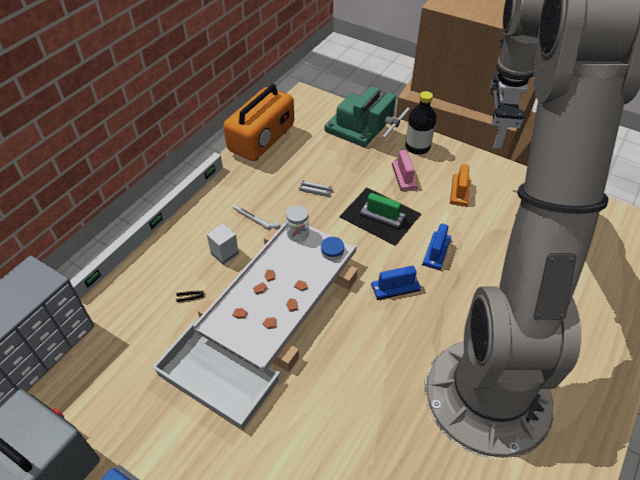

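View pics/top0.png

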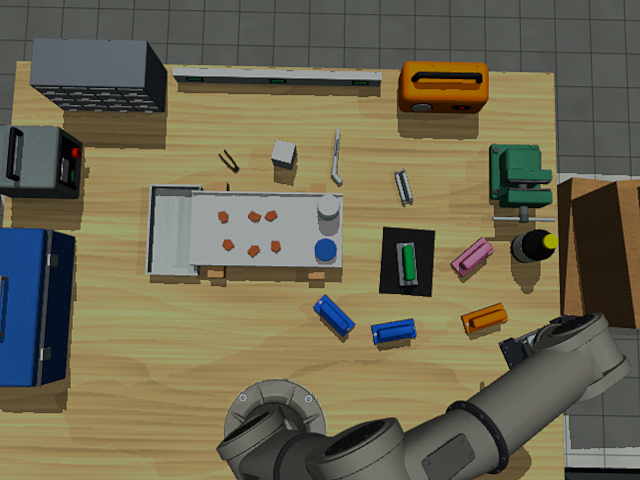

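The two views agree: top view shows green scraper (407,264) on the mat, the shelf spanning columns 190–342, chips in two rows (rows ~216 and ~248), tray at left. Now measuring.

```bash
cat > h.py <<'E'
from plant import *
import cv2, numpy as np
from scipy.spatial.transform import Rotation as R
def ray(n,u,v):
    c=get_calibration(n);P=c["pose"]
    d=P[:3,:3]@np.array([(u-c["cx"])/c["fx"],-(v-c["cy"])/c["fy"],-1.0]); return P[:3,3],d
def onz(n,u,v,z):
    o,d=ray(n,u,v); return o+d*(z-o[2])/d[2]
def proj(n,p):
    c=get_calibration(n);P=c["pose"];q=P[:3,:3].T@(np.array(p)-P[:3,3])
    return c["cx"]+c["fx"]*q[0]/-q[2], c["cy"]-c["fy"]*q[1]/-q[2]
def blobs(img,lo,hi,amin=15):
    m=cv2.inRange(cv2.cvtColor(img,cv2.COLOR_BGR2HSV),lo,hi)
    cs,_=cv2.findContours(m,cv2.RETR_EXTERNAL,cv2.CHAIN_APPROX_NONE)
    return [c for c in cs if cv2.contourArea(c)>=amin]
def cen(c):
    m=cv2.moments(c);return m["m10"]/m["m00"],m["m01"]/m["m00"]
def tool():
    s=sense();r=R.from_rotvec(s["orientation"]).as_matrix();return s,r
E
python3 - <<'E'
from h import *
np.set_printoptions(precision=1,suppress=True)
T=cv2.imread("pics/top0.png");S=cv2.imread("pics/side0.png")
for n,I in(("top",T),("side",S)):
    print(n)
    for c in blobs(I,(50,120,50),(75,255,255),30):
        u,v=cen(c);print(" green",u,v,cv2.contourArea(c),onz(n,u,v,60 if n=="top" else 50),cv2.minAreaRect(c))
    for c in blobs(I,(3,120,90),(16,255,255),15):
        u,v=cen(c);a=cv2.contourArea(c)
        if a<200: print(" chip",u,v,a,onz(n,u,v,66))
    for c in blobs(I,(0,0,0),(179,255,45),500):
        u,v=cen(c);r=cv2.minAreaRect(cv2.convexHull(c));print(" dark",u,v,cv2.contourArea(c),r,onz(n,*r[0],4))
    for c in blobs(I,(0,0,190),(179,40,255),2000):
        r=cv2.minAreaRect(c);print(" white",r);
        for p in cv2.boxPoints(r): print("   ",p,onz(n,*p,70))
    for c in blobs(I,(100,150,60),(125,255,255),100):
        u,v=cen(c);print(" blue",u,v,cv2.contourArea(c),onz(n,u,v,88))
s,r=tool();print(r,s["tcp_pos"])
cv2.imwrite("pics/crop.png",cv2.resize(T[170:310,130:450],None,fx=2.5,fy=2.5,interpolation=cv2.INTER_CUBIC))
E
```

```text
top
 green 408.97026022304834 262.31846344485746 269.0 [ 469.6 -361.3   60. ] ((408.9221496582031, 262.1434631347656), (34.31304168701172, 9.053573608398438), 84.80557250976562)
 chip 253.26172839506168 250.20493827160493 67.5 [494.   67.8  66. ]
 chip 275.21159420289854 246.02898550724638 57.5 [506.7   7.9  66. ]
 chip 227.47368421052633 244.3734335839599 66.5 [508.7 139.2  66. ]
 chip 270.5952380952381 215.18783068783065 63.0 [592.2  23.2  66. ]
 chip 253.75384615384615 216.2076923076923 65.0 [588.4  69.7  66. ]
 chip 222.57622739018086 216.19638242894055 64.5 [586.7 155.8  66. ]
 dark 601.1935208866155 473.6208439897698 782.0 ((602.0, 473.0), (74.0, 12.0), 0.0) [ -94.9 -901.3    4. ]
 dark 321.3161535029005 437.67425256581885 2241.0 ((319.69140625, 423.84716796875), (76.62965393066406, 145.1476593017578), 70.40772247314453) [  22.1 -124.2    4. ]
 dark 492.39114987080103 399.8722006890611 1548.0 ((475.4392395019531, 395.25750732421875), (106.95366668701172, 136.0989990234375), 20.70903968811035) [ 107.  -555.6    4. ]
 dark 57.743179393385155 307.9559010313468 3280.5 ((57.69542694
[... 3808 characters left out ...]
70. ]
    [278. 372.] [412.8 237.1  70. ]
    [244.1 425.6] [402.  376.2  70. ]
 white ((276.923583984375, 287.05859375), (74.42401885986328, 162.93890380859375), 37.44365692138672)
    [197.8 329.1] [635.3 247.1  70. ]
    [296.9 199.8] [ 674.6 -231.2   70. ]
    [356. 245.] [ 450.5 -175.9   70. ]
    [256.9 374.4] [448.9 266.9  70. ]
 blue 114.13616557734204 475.202614379085 153.0 [548.9 596.9  88. ]
 blue 395.67268862911794 281.9665249734325 941.0 [ 302.  -111.5   88. ]
 blue 332.1319102353585 246.42692939244662 304.5 [ 493.5 -125.    88. ]
 blue 437.21815408085433 248.11721332316296 655.5 [ 261.6 -265.5   88. ]
[[ 0.9  0.4 -0. ]
 [ 0.4 -0.9  0. ]
 [-0.  -0.  -1. ]] [ 271.8 -617.4  204.9]
```

View pics/crop.png

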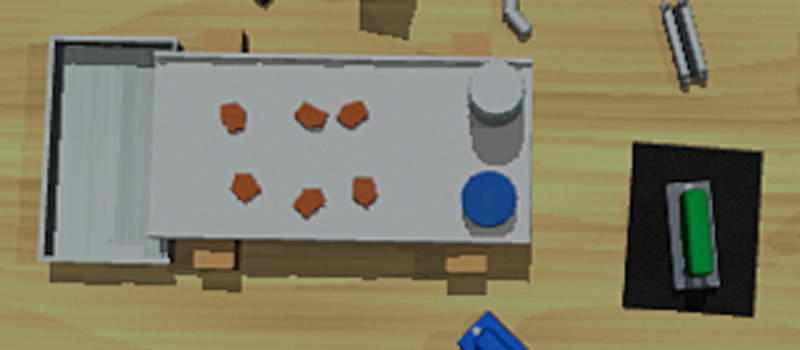

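Run:
```python
from h import *
np.set_printoptions(precision=1,suppress=True)
f=lambda x,y,z:onz("top",x/2.5+130-.3,y/2.5+170-.3,z)
L=[f(155,55,70),f(532,61,70),f(150,238,70),f(529,242,70)]
print("shelf",*L); c=sum(L)/4; d=(L[0]-L[1]+L[2]-L[3]); print(c, "yaw y-axis off",np.degrees(np.arctan2(-d[0],d[1])),np.linalg.norm(d)/2,np.linalg.norm(L[0]-L[2]),np.linalg.norm(L[1]-L[3]))
Q=[f(667,184,20),f(710,181,20),f(719,287,20),f(676,291,20)]
print("sole",*Q,sum(Q)/4); d=Q[0]-Q[3]+Q[1]-Q[2];print(np.degrees(np.arctan2(d[1],d[0])),np.linalg.norm(d)/2)
T=cv2.imread("pics/top0.png")
c=blobs(T,(50,120,50),(75,255,255),30)[0]
for z in(50,74):
  P=np.array([onz("top",*p[0],z) for p in c])[:,:2].astype(np.float32);print(z,cv2.minAreaRect(P))
print("jar top",f(496,92,142),"tin",f(489,198,88))
print("tray",*[f(*p,40) for p in((55,38),(180,40),(45,260),(172,262))])
M=[f(*p,4) for p in((633,143),(763,151),(754,317),(623,307))];print("mat",*M,sum(M)/4)
s,r=tool();print("yaw x",np.degrees(np.arctan2(r[1,0],r[0,0])))
```

```text
shelf [652.9 243.3  70. ] [ 654.8 -174.7   70. ] [449.9 239.3  70. ] [ 453.7 -174.7   70. ]
[552.8  33.3  70. ] yaw y-axis off 0.3887977261816496 415.9921729804323 203.05815795952026 201.08467362292257
sole [ 525.9 -331.5   20. ] [ 530.3 -380.3   20. ] [ 410.5 -390.7   20. ] [ 405.1 -342.3   20. ] [ 467.9 -361.2   20. ]
5.042169927834009 120.74774963108287
50 ((471.02630615234375, -362.59124755859375), (95.11680603027344, 25.192546844482422), 5.330662727355957)
74 ((469.2086181640625, -359.1277770996094), (93.70188903808594, 24.817798614501953), 5.3306379318237305)
jar top [ 606.9 -135.2  142. ] tin [ 499.4 -130.    88. ]
tray [675.8 364.   40. ] [676.4 222.9  40. ] [425.1 361.5  40. ] [425.6 220.6  40. ]
mat [ 574.2 -294.1    4. ] [ 567.9 -443.6    4. ] [ 378. -433.    4.] [ 386.4 -284.4    4. ] [ 476.6 -363.8    4. ]
yaw x 23.76266445973402
```

```bash
python3 -m inch '[[0,0,0,0.125],[0,0,0,0.125],[0,0,0,0.075],[0.027,-0.030,0,0],[0.027,-0.030,0,0],[0.027,-0.030,0,0],[0.027,-0.030,0,0],[0.027,-0.030,0,0]]' -1 40
cat > st.py <<'E'
from h import *
import sys
np.set_printoptions(precision=2,suppress=True)
s,r=tool();print(s["clock"],s["tcp_pos"],"yaw",np.degrees(np.arctan2(r[1,0],r[0,0])),"z",r[:,2],"F",s["force"],"gap",s["finger_gap"]*94)
if len(sys.argv)>1:
    t=np.array([float(a) for a in sys.argv[1:4]]);print("tool delta mm",r.T@(t-s["tcp_pos"]))
E
python3 st.py 469 -360 110
```

```text
clock: 0.77
tcp_pos: [390.1, -458.7, 200.8]
orientation: [-3.138, -0.09, 0.011]
force: [0.6, -1.1, -0.6]
finger_gap: 1.001
0.7667 [ 390.05 -458.72  200.82] yaw 3.2950821688966334 z [-0.01  0.   -1.  ] F [ 0.65 -1.15 -0.61] gap 94.05834287347285
tool delta mm [ 85.14 -93.76  90.48]
```

```bash
python3 -m inch '[[0.024,-0.026,0.01,-0.033],[0.024,-0.026,0.02,0],[0.024,-0.026,0.02,0],[0.013,-0.016,0.02,0],[0,0,0.02,0],[0,0,0,0],[0,0,0,0],[0,0,0,0]]'
python3 st.py 469 -360 40
```

```text
clock: 1.43
tcp_pos: [475.5, -343.0, 108.4]
orientation: [-3.132, -0.165, 0.008]
force: [-0.8, -0.5, 0.6]
finger_gap: 0.998
1.4333 [ 475.47 -343.01  108.4 ] yaw 6.03572808983346 z [-0.01  0.   -1.  ] F [-0.82 -0.51  0.61] gap 93.77994025283841
tool delta mm [-7.89 16.57 68.35]
```

```bash
python3 -m inch '[[-0.004,0.008,0.01,0.012],[-0.004,0.008,0.01,0],[0,0,0.01,0],[0,0,0,0],[0,0,0,0],[0,0,0,0],[0,0,0,0],[0,0,0,0]]'
python3 st.py 469 -360 40
python3 - <<'E'
from h import *
cv2.imwrite("pics/a_top.png",cv2.resize(capture("top")[190:330,340:480],(700,700)[:2],interpolation=cv2.INTER_CUBIC)[:600])
cv2.imwrite("pics/a_side.png",cv2.resize(capture("side")[120:270,300:500],(800,600),interpolation=cv2.INTER_CUBIC))
E
```

```text
clock: 2.1
tcp_pos: [466.6, -367.1, 78.6]
orientation: [-3.138, -0.132, 0.004]
force: [-0.2, -0.6, 0.1]
finger_gap: 0.995
2.1 [ 466.62 -367.09   78.63] yaw 4.827112337599487 z [-0.  0. -1.] F [-0.23 -0.59  0.09] gap 93.53705553227826
tool delta mm [ 3.06 -6.81 38.63]
```

View pics/a_side.png

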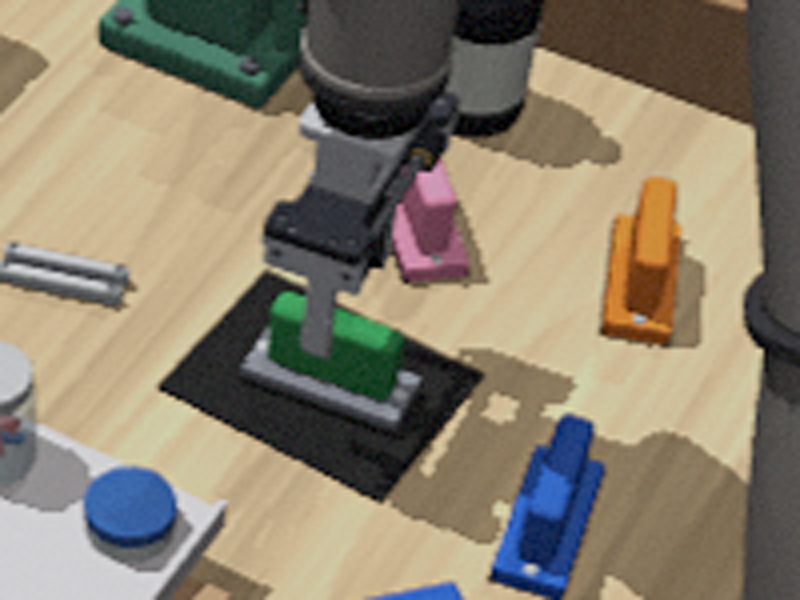

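View pics/a_top.png

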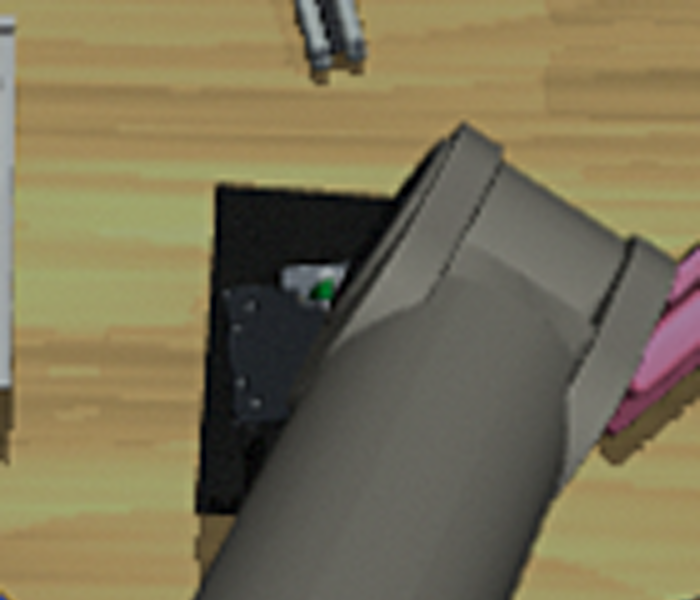

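Side view shows the open jaws straddling the green grip near (335,330 in the crop), aligned across its 26 mm; centring and descending.

```bash
python3 -m inch '[[0.003,-0.006,0,0],[0,0,0.013,0],[0,0,0.013,0],[0,0,0.010,0],[0,0,0,0],[0,0,0,0],[0,0,0,0],[0,0,0,0]]'
python3 st.py 469 -360 40
```

```text
clock: 2.87
tcp_pos: [471.1, -358.3, 41.5]
orientation: [-3.138, -0.136, 0.001]
force: [-0.3, -0.4, 0.5]
finger_gap: 1.003
2.8667 [ 471.15 -358.26   41.52] yaw 4.955110705354162 z [-0.  0. -1.] F [-0.28 -0.42  0.54] gap 94.25053743925646
tool delta mm [-2.29  1.55  1.52]
```

```bash
python3 -m inch '[[0,0,0,0],[0,0,0,0],[0,0,0,0],[0,0,0,0],[0,0,0,0],[0,0,0,0],[0,0,0,0],[0,0,0,0]]' 1 45
python3 st.py
```

```text
clock: 3.53
tcp_pos: [471.8, -359.1, 43.3]
orientation: [3.138, 0.135, 0.002]
force: [1.1, -0.1, -0.6]
finger_gap: 0.468
3.5333 [ 471.84 -359.12   43.28] yaw 4.918257605322886 z [ 0. -0. -1.] F [ 1.08 -0.06 -0.61] gap 43.955175367997406
```

```bash
python3 -m inch '[[0,0,-0.02,0],[0,0,-0.035,0],[0,0,-0.04,0],[0,0,-0.04,0],[0,0,-0.04,0],[0,0,-0.01,0],[0,0,0,0],[0,0,0,0]]'
python3 st.py 520 -50 215;  python3 - <<'E'
from h import *
cv2.imwrite("pics/b_side.png",cv2.resize(capture("side")[60:260,250:500],(750,600),interpolation=cv2.INTER_CUBIC))
E
```

```text
clock: 4.2
tcp_pos: [470.3, -358.1, 235.1]
orientation: [-3.137, -0.135, 0.002]
force: [-0.5, 0.1, 0.4]
finger_gap: 0.012
4.2 [ 470.28 -358.14  235.12] yaw 4.924432866640049 z [-0.  0. -1.] F [-0.49  0.08  0.38] gap 1.162616701396041
tool delta mm [  76.01 -302.7    20.56]
```

View pics/b_side.png

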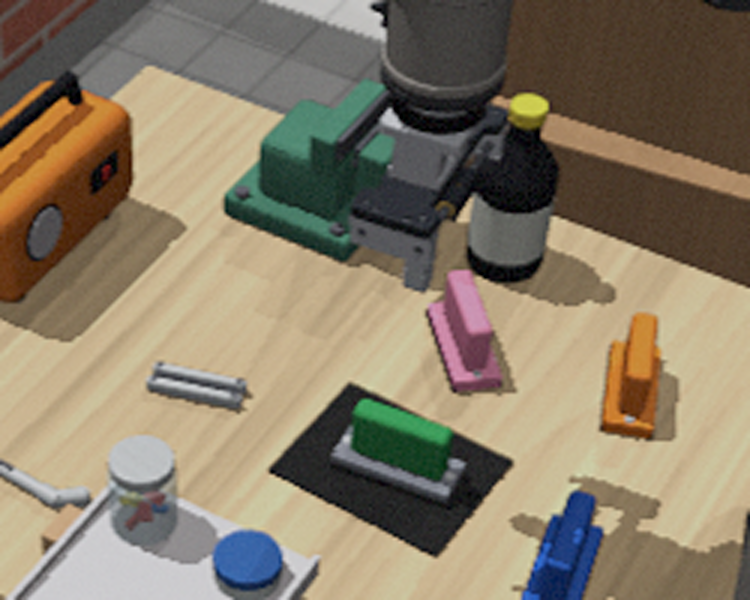

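Lifted too early: the jaws were still closing (gap 44 mm and moving), and the block stayed on the mat at (395,440). Reopening and retrying with a longer wait.

```bash
python3 -m inch '[[0,0,0.02,0],[0,0,0.03,0],[0,0,0.03,0],[0,0,0.01,0],[0,0,0,0],[0,0,0,0],[0,0,0,0],[0,0,0,0]]' -1 45
python3 st.py 470 -359 40
python3 - <<'E'
from h import *
np.set_printoptions(precision=1,suppress=True)
I=capture("side")
for c in blobs(I,(50,120,50),(75,255,255),150):
    u,v=cen(c);print(" green",u,v,cv2.contourArea(c),onz("side",u,v,50))
E
```

```text
clock: 4.92
tcp_pos: [466.9, -355.9, 134.7]
orientation: [-3.131, -0.135, 0.016]
force: [0.1, -0.9, -0.3]
finger_gap: 0.532
4.9167 [ 466.88 -355.89  134.72] yaw 4.938402070922771 z [-0.01  0.01 -1.  ] F [ 0.14 -0.93 -0.27] gap 49.9984710824111
tool delta mm [ 3.79  4.13 94.66]
 green 383.02272019919076 205.713663243075 535.5 [ 466.  -358.7   50. ]
```

```bash
python3 -m inch '[[0.002,0.003,0,0],[0,0,0,0],[0,0,0,0],[0,0,0,0],[0,0,0,0],[0,0,0.01,0],[0,0,0.02,0],[0,0,0.02,0]]'
python3 st.py 470 -359.5 40
```

```text
clock: 5.63
tcp_pos: [473.4, -361.7, 90.3]
orientation: [3.139, 0.135, 0.002]
force: [1.1, 0.5, -1.2]
finger_gap: 0.997
5.6333 [ 473.4  -361.66   90.32] yaw 4.91802917051789 z [ 0. -0. -1.] F [ 1.07  0.51 -1.23] gap 93.74190011174389
tool delta mm [-3.26 -2.45 50.31]
```

```bash
python3 -m inch '[[-0.003,-0.002,0.018,0],[0,0,0.016,0],[0,0,0.006,0],[0,0,0,0],[0,0,0,0],[0,0,0,0],[0,0,0,0],[0,0,0,0]]'
python3 st.py 470 -359.5 40
```

```text
clock: 6.3
tcp_pos: [468.3, -358.5, 44.2]
orientation: [-3.136, -0.135, 0.004]
force: [-0.1, 0.6, 0.3]
finger_gap: 1.001
6.3 [ 468.34 -358.53   44.19] yaw 4.929867121503831 z [-0.  0. -1.] F [-0.09  0.58  0.29] gap 94.06966403943471
tool delta mm [1.58 1.12 4.18]
```

```bash
python3 -m inch '[[0.001,0.001,0.004,0],[0,0,0,0],[0,0,0,0],[0,0,0,0],[0,0,0,0],[0,0,0,0],[0,0,0,0],[0,0,0,0]]' 1 45; python3 -m inch '[[0,0,0,0],[0,0,0,0],[0,0,0,0],[0,0,0,0],[0,0,0,0],[0,0,0,0],[0,0,0,0],[0,0,0,0]]'
python3 st.py
```

```text
clock: 6.97
tcp_pos: [470.7, -360.3, 41.8]
orientation: [-3.138, -0.135, -0.001]
force: [-0.3, 0.3, -1.2]
finger_gap: 0.469
clock: 7.63
tcp_pos: [470.7, -360.2, 41.8]
orientation: [-3.138, -0.135, -0.001]
force: [0.2, 0.5, 0.7]
finger_gap: 0.271
7.6333 [ 470.68 -360.21   41.81] yaw 4.931967296591369 z [ 0.  0. -1.] F [0.2  0.49 0.7 ] gap 25.501780748992434
```

```bash
python3 -m inch '[[0,0,-0.01,0],[0,0,-0.025,0],[0,0,-0.03,0],[0,0,-0.035,0],[0,0,-0.035,0],[0,0,-0.03,0],[0,0,-0.01,0],[0,0,0,0]]'
python3 st.py 520 -60 230;  python3 - <<'E'
from h import *
cv2.imwrite("pics/c_side.png",cv2.resize(capture("side")[60:260,250:500],(750,600),interpolation=cv2.INTER_CUBIC))
E
```

```text
clock: 8.3
tcp_pos: [468.3, -359.0, 227.1]
orientation: [-3.135, -0.135, 0.005]
force: [0.6, 0.4, -1.4]
finger_gap: 0.276
8.3 [ 468.32 -358.99  227.06] yaw 4.926509504416028 z [-0.  0. -1.] F [ 0.64  0.42 -1.36] gap 25.94363923265427
tool delta mm [  77.16 -293.45   -2.18]
```

View pics/c_side.png

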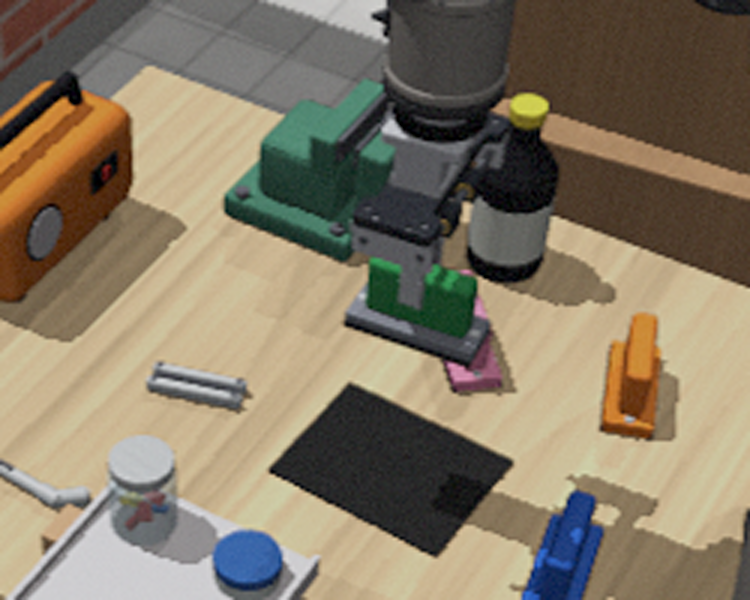

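Block is firmly held (gap 26 mm) above the mat. I'll sweep the +x half first since that lane (x 527–647) clears the other row's chips; carry over at z≈227, well over the jar.

```bash
python3 -m inch '[[0,-0.01,0,0.079],[0.012,-0.025,0,0],[0.015,-0.038,0,0],[0.015,-0.038,0,0],[0.015,-0.038,0,0],[0.015,-0.038,0,0],[0.012,-0.03,0,0],[0.005,-0.015,0,0]]'
python3 st.py 587 -50 120
```

```text
clock: 9.02
tcp_pos: [550.5, -121.1, 212.2]
orientation: [-3.135, 0.013, 0.033]
force: [0.6, 0.4, -1.1]
finger_gap: 0.274
9.0167 [ 550.55 -121.14  212.18] yaw -0.4722015000060152 z [-0.02  0.01 -1.  ] F [ 0.65  0.45 -1.14] gap 25.716879529703526
tool delta mm [ 37.81 -70.83  91.87]
```

```bash
python3 -m inch '[[0.012,-0.02,-0.008,-0.015],[0.012,-0.02,-0.005,0],[0.009,-0.015,0,0],[0,0,0,0],[0,0,0,0],[0,0,0,0],[0,0,0,0],[0,0,0,0]]'
python3 st.py 587 -50 120
python3 - <<'E'
from h import *
np.set_printoptions(precision=1,suppress=True)
I=capture("side")
cv2.imwrite("pics/d_side.png",cv2.resize(I[160:360,170:420],(750,600),interpolation=cv2.INTER_CUBIC))
E
```

```text
clock: 9.68
tcp_pos: [579.0, -57.4, 211.1]
orientation: [-3.131, -0.024, 0.064]
force: [0.8, -0.1, -2.1]
finger_gap: 0.272
9.6833 [579.02 -57.43 211.07] yaw 0.888761693514894 z [-0.04  0.01 -1.  ] F [ 0.78 -0.11 -2.12] gap 25.52776295921541
tool delta mm [11.82 -6.36 90.73]
```

View pics/d_side.png

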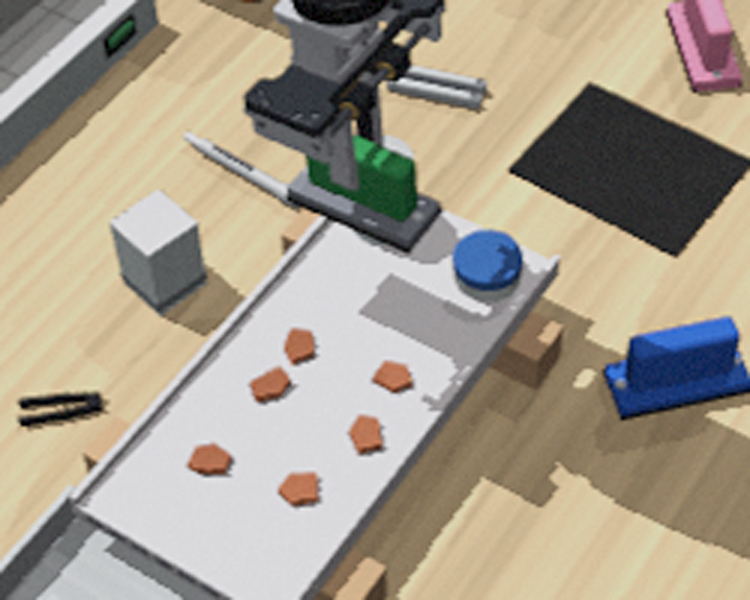

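```bash
python3 -m inch '[[0.006,-0.006,0.01,0.008],[0.003,0,0.02,0],[0,0,0.02,0],[0,0,0.015,0],[0,0,0,0],[0,0,0,0],[0,0,0,0],[0,0,0,0]]'
python3 st.py 587 -50 99
```

```text
clock: 10.4
tcp_pos: [587.2, -51.8, 142.4]
orientation: [-3.131, 0.001, 0.06]
force: [-0.2, 0.2, -2.0]
finger_gap: 0.273
10.4 [587.17 -51.76 142.36] yaw -0.0266314566244737 z [-0.04  0.01 -1.  ] F [-0.24  0.16 -2.01] gap 25.64496783646548
tool delta mm [ 1.48 -1.35 43.35]
```

```bash
python3 -m inch '[[0,0,0.01,0],[0,0,0,0],[0,0,0,0],[0,0,0,0],[0,0,0,0],[0,0,0,0],[0,0,0,0],[0,0,0,0]]'
python3 st.py 587 -50 99; python3 -c "
from h import *
print(sense()['joint_pos'])"
```

```text
clock: 11.07
tcp_pos: [588.5, -51.8, 134.3]
orientation: [-3.132, 0.002, 0.052]
force: [-0.5, -0.6, -1.9]
finger_gap: 0.274
11.0667 [588.52 -51.76 134.32] yaw -0.06007259400023927 z [-0.03  0.01 -1.  ] F [-0.47 -0.56 -1.87] gap 25.777235146711455
tool delta mm [-0.34 -1.42 35.36]
[ 0.09264478  0.38689109 -0.13577668  1.83174567  0.04953585  0.95976858
 -1.63515438]
```

```bash
python3 -m inch '[[0,0,0.012,0],[0,0,0.012,0],[0,0,0.006,0],[0,0,0,0],[0,0,0,0],[0,0,0,0],[0,0,0,0],[0,0,0,0]]'
python3 st.py 587 -50 99
python3 - <<'E'
from h import *
I=capture("side")
cv2.imwrite("pics/e_side.png",cv2.resize(I[200:360,190:390],(750,600),interpolation=cv2.INTER_CUBIC))
E
```

```text
clock: 11.73
tcp_pos: [586.8, -51.4, 100.1]
orientation: [-3.132, 0.002, 0.055]
force: [1.0, 0.1, -0.7]
finger_gap: 0.272
11.7333 [586.83 -51.42 100.12] yaw -0.060093418951187846 z [-0.03  0.01 -1.  ] F [ 1.03  0.06 -0.67] gap 25.53622724964536
tool delta mm [ 0.21 -1.41  1.13]
```

View pics/e_side.png

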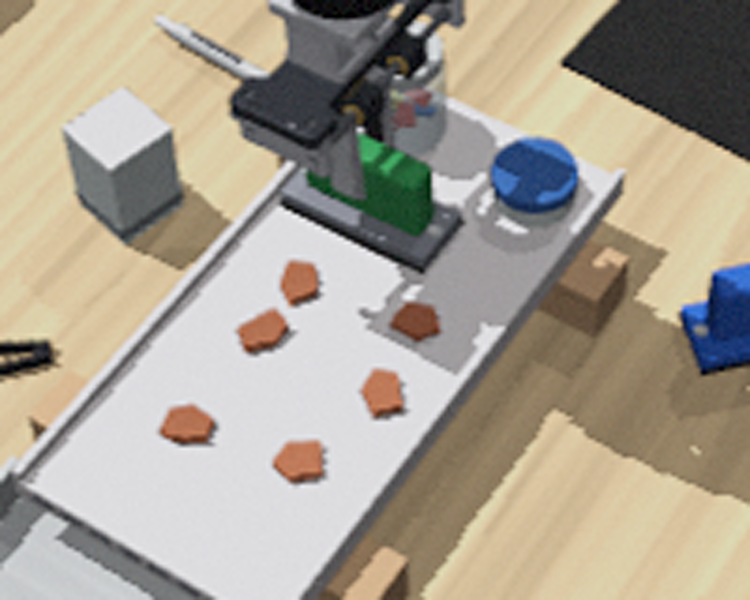

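```bash
python3 -m inch '[[0,-0.005,0.0015,-0.005],[0,-0.012,0,0],[0,-0.015,0,0],[0,-0.015,0,0],[0,-0.015,0,0],[0,-0.012,0,0],[0,-0.008,0,0],[0,-0.004,0,0]]'
python3 st.py 585 240 99
python3 - <<'E'
from h import *
I=capture("side")
cv2.imwrite("pics/f_side.png",cv2.resize(I[200:360,190:390],(750,600),interpolation=cv2.INTER_CUBIC))
E
```

```text
clock: 12.45
tcp_pos: [587.8, 39.4, 101.1]
orientation: [-3.132, -0.004, 0.048]
force: [0.4, 0.7, -1.5]
finger_gap: 0.272
12.45 [587.78  39.42 101.12] yaw 0.1705807703291652 z [-0.03  0.01 -1.  ] F [ 0.41  0.71 -1.51] gap 25.544004336879336
tool delta mm [  -2.11 -200.56    4.01]
```

View pics/f_side.png

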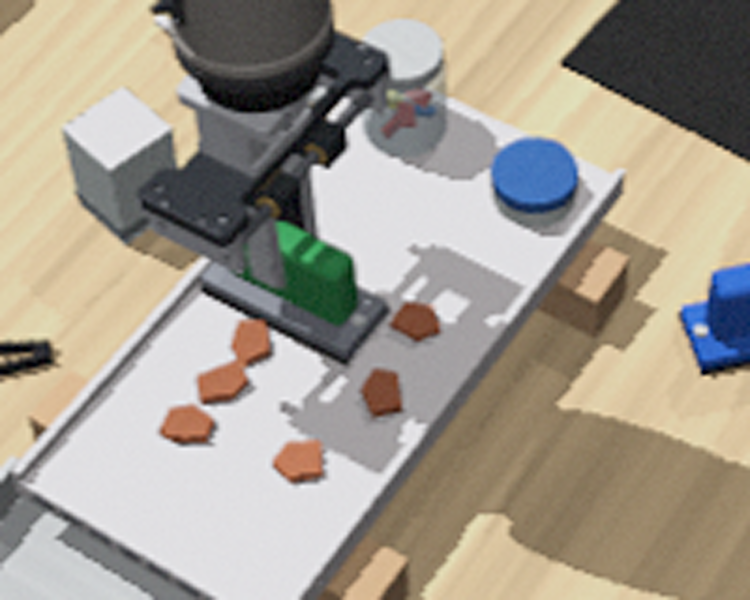

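Chips are being pushed cleanly ahead of the sole (two at (250,340),(222,382) in the crop). Continuing.

```bash
python3 -m inch '[[0,-0.008,0.002,0],[0,-0.014,0,0],[0,-0.016,0,0],[0,-0.016,0,0],[0,-0.016,0,0],[0,-0.014,0,0],[0,-0.010,0,0],[0,-0.006,0,0]]'
python3 st.py 585 235 99
```

```text
clock: 13.17
tcp_pos: [587.7, 144.5, 99.5]
orientation: [-3.133, 0.005, 0.048]
force: [0.2, -1.0, -0.4]
finger_gap: 0.277
13.1667 [587.73 144.5   99.48] yaw -0.1723538846139015 z [-0.03  0.01 -1.  ] F [ 0.25 -0.96 -0.42] gap 26.0499447642509
tool delta mm [ -2.99 -90.48   1.28]
```

Run:
```python
from h import *
I=capture("side")
cv2.imwrite("pics/g_side.png",cv2.resize(I[260:420,150:350],(750,600),interpolation=cv2.INTER_CUBIC))
```

```text
(no output)
```

View pics/g_side.png

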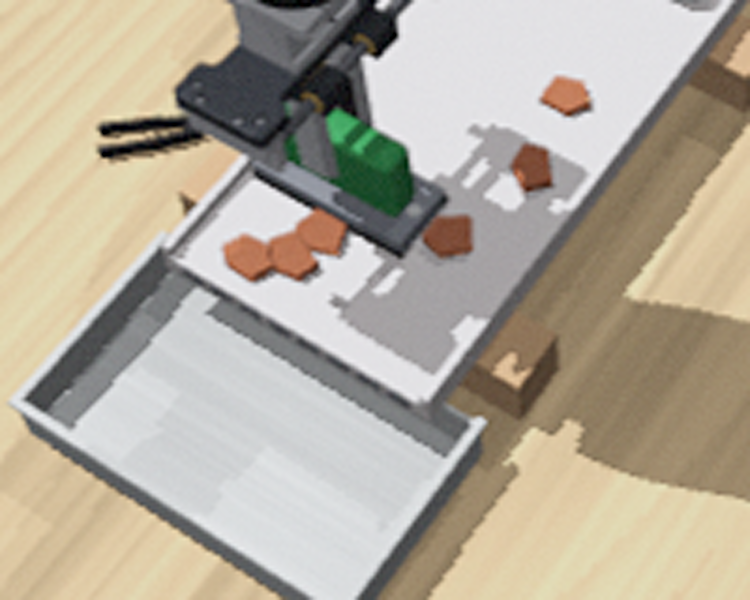

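```bash
python3 -m inch '[[-0.001,-0.008,0,0],[-0.001,-0.013,0,0],[0,-0.014,0,0],[0,-0.014,0,0],[0,-0.014,0,0],[0,-0.012,0,0],[0,-0.008,0,0],[0,-0.004,0,0]]'
python3 st.py 585 235 99
python3 - <<'E'
from h import *
I=capture("side")
cv2.imwrite("pics/i_side.png",cv2.resize(I[260:420,150:350],(750,600),interpolation=cv2.INTER_CUBIC))
E
```

```text
clock: 13.88
tcp_pos: [585.6, 240.5, 100.0]
orientation: [-3.133, 0.006, 0.049]
force: [0.1, 0.8, -1.9]
finger_gap: 0.272
13.8833 [585.6  240.52 100.01] yaw -0.22357082066066866 z [-0.03  0.01 -1.  ] F [ 0.13  0.76 -1.85] gap 25.605060197540556
tool delta mm [-0.55  5.53  0.98]
```

View pics/i_side.png

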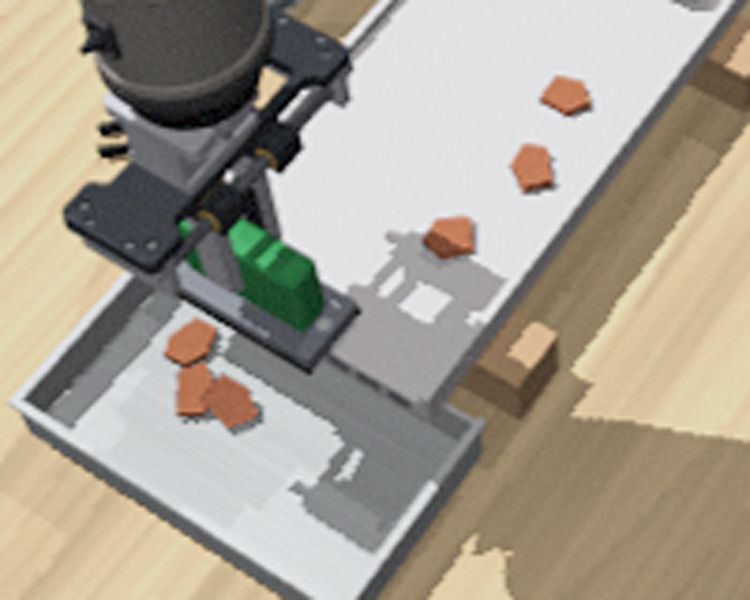

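Three chips are in the tray (crop (190,340),(195,388),(232,402)); three remain on the −x side. Lifting and returning for the second pass.

```bash
python3 -m inch '[[0,0,-0.015,0],[0,0,-0.025,0],[0,0.01,-0.015,0],[-0.010,0.025,-0.005,0],[-0.012,0.035,0,0],[-0.012,0.035,0,0],[-0.010,0.035,0,0],[-0.008,0.025,0,0]]'
python3 st.py 520 -53 140
```

```text
clock: 14.6
tcp_pos: [533.2, 74.7, 161.7]
orientation: [-3.132, -0.007, 0.05]
force: [0.5, -0.2, -2.0]
finger_gap: 0.275
14.6 [533.24  74.71 161.69] yaw 0.2519621957923557 z [-0.03  0.01 -1.  ] F [ 0.47 -0.21 -2.02] gap 25.859675259300673
tool delta mm [-13.1  127.84  20.95]
```

```bash
python3 -m inch '[[-0.002,0.024,0,0],[-0.002,0.025,0,0],[-0.002,0.025,0,0],[-0.002,0.018,0,0],[0,0.008,0,0],[0,0,0,0],[0,0,0,0],[0,0,0,0]]'
python3 st.py 520 -53 99
```

```text
clock: 15.27
tcp_pos: [521.9, -39.2, 162.4]
orientation: [-3.135, 0.014, 0.049]
force: [0.0, 0.3, -1.6]
finger_gap: 0.272
15.2667 [521.88 -39.21 162.41] yaw -0.4942804802758329 z [-0.03  0.01 -1.  ] F [ 0.03  0.3  -1.64] gap 25.52228072545431
tool delta mm [ 0.22 14.21 63.35]
```

```bash
python3 -m inch '[[0,0.013,0,-0.012],[0,0,0.01,0],[0,0,0.015,0],[0,0,0.015,0],[0,0,0.01,0],[0,0,0.004,0],[0,0,0,0],[0,0,0,0]]'
python3 st.py 522 -52 99
python3 - <<'E'
from h import *
I=capture("side")
cv2.imwrite("pics/j_side.png",cv2.resize(I[200:360,190:390],(750,600),interpolation=cv2.INTER_CUBIC))
E
```

```text
clock: 15.93
tcp_pos: [521.5, -41.5, 104.3]
orientation: [-3.132, -0.022, 0.048]
force: [0.0, 0.3, -1.3]
finger_gap: 0.273
15.9333 [521.54 -41.52 104.32] yaw 0.8209387580171373 z [-0.03  0.01 -1.  ] F [ 0.04  0.25 -1.33] gap 25.702130256969117
tool delta mm [ 0.48 10.54  5.21]
```

View pics/j_side.png

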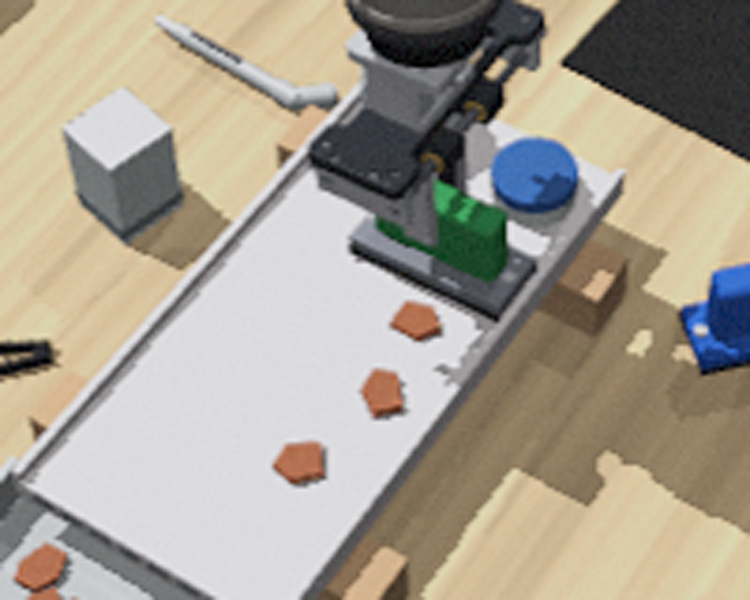

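```bash
python3 -m inch '[[0.001,0,0.003,0.008],[0,0,0.002,0],[0,0,0,0],[0,-0.01,0,0],[0,-0.015,0,0],[0,-0.015,0,0],[0,-0.015,0,0],[0,-0.010,0,0]]'
python3 st.py 522 236 99
python3 - <<'E'
from h import *
I=capture("side")
cv2.imwrite("pics/k_side.png",cv2.resize(I[200:360,190:390],(750,600),interpolation=cv2.INTER_CUBIC))
E
```

```text
clock: 16.65
tcp_pos: [523.9, 25.8, 102.2]
orientation: [-3.132, -0.0, 0.041]
force: [1.1, 0.5, -2.0]
finger_gap: 0.275
16.65 [523.93  25.8  102.25] yaw 0.009619808528354312 z [-0.03  0.01 -1.  ] F [ 1.1   0.53 -2.01] gap 25.842438159999514
tool delta mm [  -1.81 -210.17    5.21]
```

View pics/k_side.png

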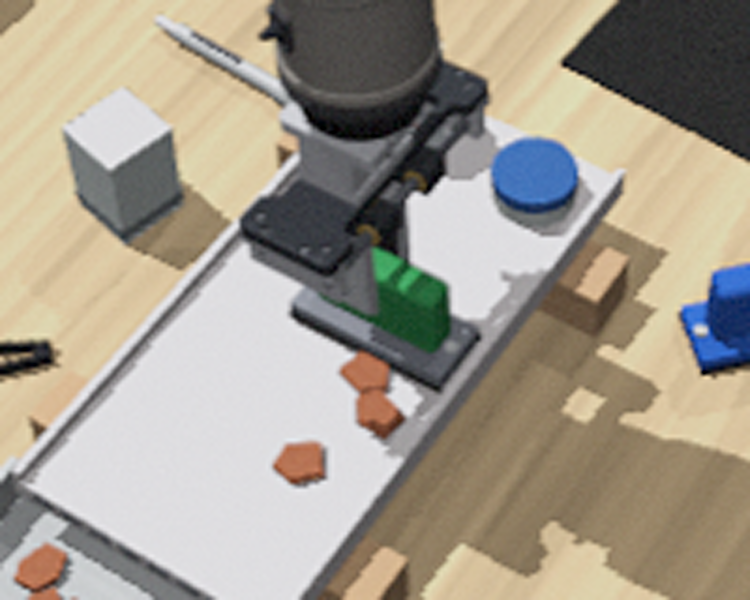

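```bash
python3 -m inch '[[-0.001,-0.010,0.003,0],[0,-0.014,0,0],[0,-0.016,0.0005,0],[0,-0.016,0,0],[0,-0.016,0,0],[0,-0.014,0,0],[0,-0.010,0,0],[0,-0.006,0,0]]'
python3 st.py 521 236 99
python3 - <<'E'
from h import *
I=capture("side")
cv2.imwrite("pics/l_side.png",cv2.resize(I[260:420,150:350],(750,600),interpolation=cv2.INTER_CUBIC))
E
```

```text
clock: 17.37
tcp_pos: [522.3, 134.9, 99.1]
orientation: [-3.133, 0.002, 0.039]
force: [-0.0, -0.5, -0.3]
finger_gap: 0.277
17.3667 [522.27 134.87  99.14] yaw -0.07875231842679303 z [-0.02  0.01 -1.  ] F [-0.04 -0.47 -0.27] gap 26.04848991956838
tool delta mm [  -1.4  -101.12    1.05]
```

View pics/l_side.png

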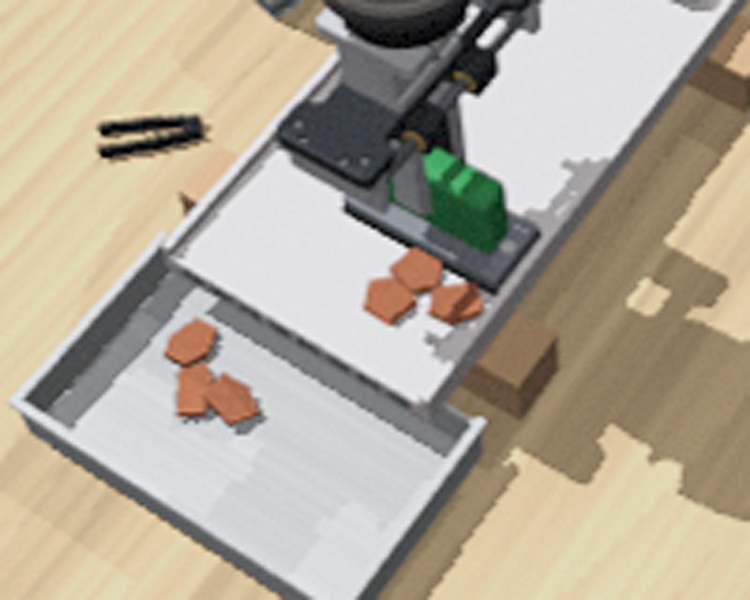

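```bash
python3 -m inch '[[0,-0.010,0,0],[0,-0.015,0,0],[0,-0.015,0,0],[0,-0.015,0,0],[0,-0.015,0,0],[0,-0.012,0,0],[0,-0.009,0,0],[0,-0.004,0,0]]'
python3 st.py 521 238 99
python3 - <<'E'
from h import *
I=capture("side")
cv2.imwrite("pics/m_side.png",cv2.resize(I[260:420,150:350],(750,600),interpolation=cv2.INTER_CUBIC))
E
```

```text
clock: 18.08
tcp_pos: [522.9, 232.7, 99.4]
orientation: [-3.134, 0.013, 0.04]
force: [0.3, 0.3, -2.5]
finger_gap: 0.274
18.0833 [522.93 232.72  99.37] yaw -0.45333755430410555 z [-0.03  0.01 -1.  ] F [ 0.28  0.33 -2.48] gap 25.734401914233384
tool delta mm [-1.96 -5.27  0.46]
```

View pics/m_side.png

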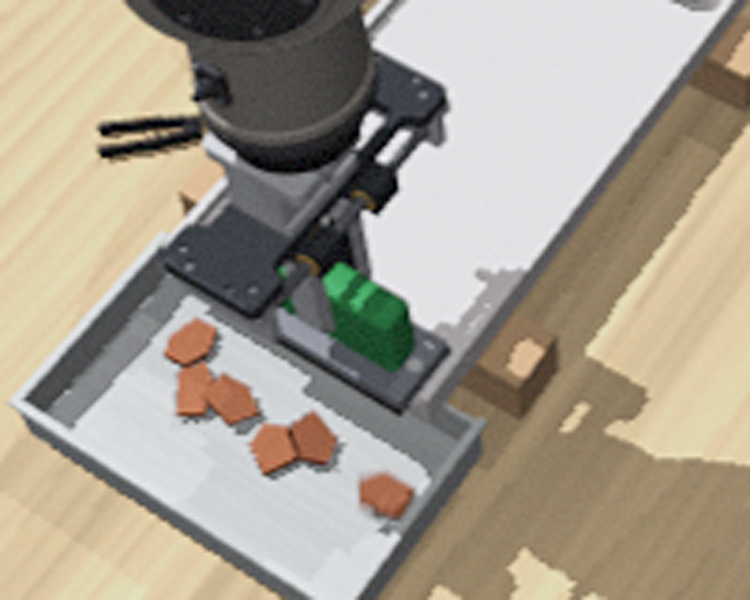

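All six chips are now in the tray. Lifting high and returning over the tin side to the mat.

```bash
python3 -m inch '[[0,0,-0.015,0],[0,0,-0.035,0],[0,0,-0.04,0],[-0.004,0.015,-0.03,0],[-0.008,0.03,-0.015,0],[-0.008,0.035,0,0],[-0.006,0.038,0,0],[-0.006,0.038,0,0]]'
python3 st.py 474 -362 225
```

```text
clock: 18.8
tcp_pos: [491.7, 74.4, 239.6]
orientation: [-3.134, 0.0, 0.044]
force: [1.7, -0.4, -1.6]
finger_gap: 0.273
18.8 [491.72  74.42 239.55] yaw 0.0015001910757532371 z [-0.03  0.01 -1.  ] F [ 1.73 -0.42 -1.61] gap 25.70625168531173
tool delta mm [-17.32 436.52  11.95]
```

```bash
python3 -m inch '[[-0.003,0.038,0,0],[-0.003,0.038,0,0],[-0.003,0.038,0,0],[-0.002,0.038,0,0],[0,0.038,0,0],[0,0.038,0,0],[0,0.035,0,0],[0,0.025,0,0]]'
python3 st.py 474 -362 225
```

```text
clock: 19.47
tcp_pos: [471.2, -235.6, 240.2]
orientation: [-3.136, 0.016, 0.037]
force: [-0.3, -0.2, -1.8]
finger_gap: 0.273
19.4667 [ 471.18 -235.64  240.23] yaw -0.5661567714577957 z [-0.02  0.01 -1.  ] F [-0.3  -0.24 -1.83] gap 25.64637214694658
tool delta mm [  4.43 126.41  14.43]
```

```bash
python3 -m inch '[[0,0.025,0.005,0],[0,0.025,0.02,0],[0.001,0.025,0.02,0],[0.001,0.018,0.02,0],[0.001,0.009,0.02,0],[0,0,0.02,0],[0,0,0.015,0],[0,0,0.005,0]]'
python3 st.py 474 -362 42
```

```text
clock: 20.13
tcp_pos: [462.3, -356.7, 111.6]
orientation: [3.141, -0.045, -0.033]
force: [-0.6, 0.8, -2.7]
finger_gap: 0.272
20.1333 [ 462.32 -356.68  111.65] yaw -1.6351637530054597 z [-0.02  0.   -1.  ] F [-0.59  0.8  -2.69] gap 25.598197314715165
tool delta mm [13.28  4.96 69.39]
```

```bash
python3 -m inch '[[0.006,0.003,0.015,0],[0.006,0.002,0.018,0],[0,0,0.015,0],[0,0,0.008,0],[0,0,0.002,0],[0,0,0,0],[0,0,0,0],[0,0,0,0]]'
python3 st.py 474 -362 42
```

```text
clock: 20.8
tcp_pos: [471.4, -364.6, 54.0]
orientation: [3.14, -0.051, -0.032]
force: [-0.4, 1.1, -1.3]
finger_gap: 0.274
20.8 [ 471.44 -364.61   53.97] yaw -1.8449991232849752 z [-0.02 -0.   -1.  ] F [-0.4   1.07 -1.28] gap 25.80288782373415
tool delta mm [ 2.72 -2.71 11.91]
```

```bash
python3 -m inch '[[0,0,0.006,0],[0,0,0.004,0],[0,0,0.001,0],[0,0,0,0],[0,0,0,0],[0,0,0,0],[0,0,0,0],[0,0,0,0]]'
python3 st.py 474 -362 42
```

```text
clock: 21.47
tcp_pos: [472.4, -365.2, 44.4]
orientation: [3.139, -0.05, -0.027]
force: [0.8, 0.6, -1.5]
finger_gap: 0.268
21.4667 [ 472.41 -365.16   44.39] yaw -1.8326958573341041 z [-0.02 -0.   -1.  ] F [ 0.83  0.55 -1.5 ] gap 25.2205062877202
tool delta mm [ 1.53 -3.22  2.35]
```

```bash
python3 -m inch '[[0,0,0.0025,0],[0,0,0,0],[0,0,0.001,0],[0,0,0,0],[0,0,0,0],[0,0,0,0],[0,0,0,0],[0,0,0,0]]'
python3 st.py 474 -362 42
```

```text
clock: 22.13
tcp_pos: [472.7, -365.8, 41.7]
orientation: [3.138, -0.051, -0.025]
force: [-0.6, 0.4, 2.2]
finger_gap: 0.272
22.1333 [ 472.69 -365.78   41.74] yaw -1.856108825363956 z [-0.02 -0.   -1.  ] F [-0.6   0.43  2.22] gap 25.543436802166536
tool delta mm [ 1.18 -3.82 -0.29]
```

Contact with the mat (Fz now +2 N). Opening fully before lifting.

```bash
python3 -m inch '[[0,0,0,0],[0,0,0,0],[0,0,0,0],[0,0,0,0],[0,0,0,0],[0,0,0,0],[0,0,0,0],[0,0,0,0]]' -1;  python3 -m inch '[[0,0,0,0],[0,0,0,0],[0,0,0,0],[0,0,0,0],[0,0,0,0],[0,0,0,0],[0,0,0,0],[0,0,0,0]]'; python3 st.py
```

```text
clock: 22.8
tcp_pos: [472.9, -365.9, 41.5]
orientation: [3.138, -0.051, -0.024]
force: [0.0, 0.8, -0.4]
finger_gap: 0.805
clock: 23.47
tcp_pos: [472.9, -365.9, 41.5]
orientation: [3.138, -0.051, -0.024]
force: [-1.1, -1.2, -0.6]
finger_gap: 1.003
23.4667 [ 472.89 -365.89   41.51] yaw -1.853961177337856 z [-0.02 -0.   -1.  ] F [-1.06 -1.25 -0.65] gap 94.30703470822195
```

Raise straight up and then back toward the start area for a clear view.

```bash
python3 -m inch '[[0,0,-0.01,0],[0,0,-0.03,0],[0,0,-0.04,0],[0,0,-0.04,0],[0,0,-0.04,0],[0,0,-0.02,0],[0,0,-0.005,0],[0,0,0,0]]'; python3 -m inch '[[-0.02,0.025,0,0],[-0.02,0.03,0,0],[-0.02,0.03,0,0],[-0.02,0.03,0,0],[-0.02,0.03,0,0],[-0.02,0.02,0,0],[0,0,0,0],[0,0,0,0]]'
python3 st.py
python3 - <<'E'
from h import *
np.set_printoptions(precision=1,suppress=True)
for n in("side","top"):
    I=capture(n);cv2.imwrite(f"pics/z_{n}.png",I)
    for c in blobs(I,(50,120,50),(75,255,255),100):
        u,v=cen(c);print(n," green",cv2.contourArea(c),onz(n,u,v,50 if n=="side" else 60))
    for c in blobs(I,(3,120,60),(16,255,255),15):
        u,v=cen(c);p=onz(n,u,v,8)
        if p[0]<800 and 200<p[1]<400: print(n," chip",cv2.contourArea(c),p)
    for c in blobs(I,(100,150,60),(125,255,255),200):
        u,v=cen(c);print(" blue",u,v,cv2.contourArea(c))
E
```

```text
clock: 24.13
tcp_pos: [474.1, -364.7, 238.8]
orientation: [3.138, -0.052, -0.027]
force: [0.2, -0.1, -0.3]
finger_gap: 0.998
clock: 24.8
tcp_pos: [342.0, -528.2, 232.7]
orientation: [-3.137, 0.044, 0.038]
force: [0.8, 1.5, 0.2]
finger_gap: 0.999
24.8 [ 342.04 -528.16  232.7 ] yaw -1.5978171323230517 z [-0.02  0.   -1.  ] F [0.76 1.52 0.24] gap 93.9281136918394
side  green 499.5 [ 467.8 -363.8   50. ]
side  chip 94.5 [452.7 291.    8. ]
side  chip 176.5 [524.5 287.6   8. ]
side  chip 266.0 [598.3 281.7   8. ]
 blue 395.66825986900335 281.97326960523986 941.5
 blue 332.12540716612375 246.4847991313789 307.0
 blue 437.205461970393 248.12429811128126 653.0
top  green 263.5 [ 471.7 -367.1   60. ]
top  chip 68.5 [455.3 291.7   8. ]
top  chip 133.0 [526.9 290.    8. ]
top  chip 134.5 [590.4 290.4   8. ]
top  chip 47.5 [626.6 270.7   8. ]
 blue 393.10601719197706 330.6931709646609 698.0
 blue 333.34647817460313 315.28993055555554 672.0
 blue 325.0425219941349 249.3338220918866 341.0
 blue 18.87067857977108 302.913338005139 5708.0
```

View pics/z_side.png

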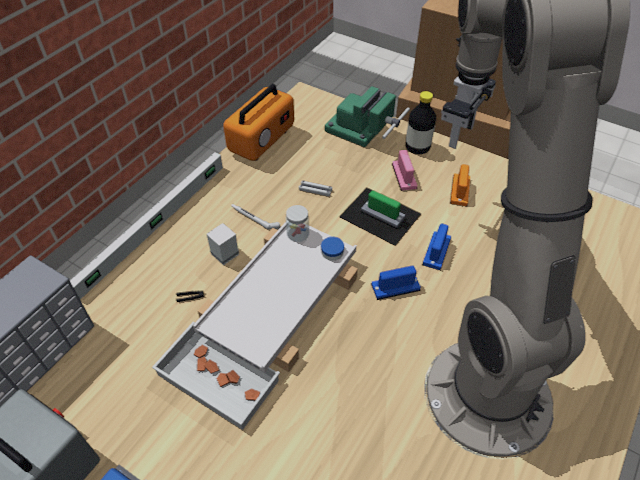

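View pics/z_top.png

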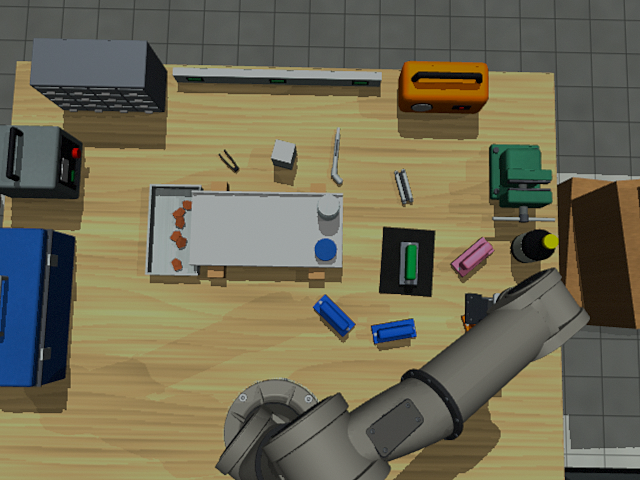

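Both views show six chips in the tray (top view column ~180, rows 205–265), the shelf empty, the block standing on the mat (409,264), and the bystanders where they were. Arm is clear; handing in.

```bash
python3 -c "
from plant import *
print(hand_in())"
```

```text
the job is handed in; nothing more can be done
None
```

I swept all six chips into the tray in two passes with the green-handled block, first the +x lane and then the −x lane. I then stood the block back on the mat and handed in at about 25 s of the 61 s allowed.

- **First grasp failed:** the first pick-up came up empty because I lifted before the jaws had closed. The block had not moved, and the second try held it with a gap of about 26 mm.
- **Tilt while sweeping:** the tool leaned about 0.03 rad during the sweep and about 0.02 rad at the set-down. The final pictures show the block upright, but I did not measure its tilt after releasing it.
- **Chips:** in the final side and top pictures the shelf is empty and six chips lie in the tray, as counted by eye. The colour masks merged touching chips into three or four blobs, so they did not give a count of six. The blobs lie inside the tray, at x 453–627 and y 271–292 mm.
- **Block:** it stands on its sole on the mat. Its centre is at about x 470, y −365 mm, close to the mat's centre at 477, −364.
- **Bystanders:** the tin's blob stayed within 0.1 pixel of its starting position. The jar, bulb box, gauge, fuse puller and multi-tool look unmoved by eye.
- **Robot:** it was clear of everything when I handed in. No verdict was reported.

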